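Set the dining-table lamp rail for service

ROBOT

A 6-joint arm with a two-finger parallel gripper is mounted at the origin on the work surface. World frame = base frame: x ahead of the robot, y to its left, z up, the work surface at z = 0. Lengths are in m, angles in rad, forces in N, time in s.
With the tool pointing down it reaches from about 0.35 to 0.975 m from the base axis. Payload 17.4 kg.
Tool frame: the origin (TCP) lies midway between the tips of the shut fingers; the grasp point (between the pads) lies 19 mm behind it; z points along the fingers, y is the line along which they close (so a half turn about z gives the same grasp; the last joint's range is limited). The gripper opens to 85 mm and grips with 20 to 120 N. Pads are 22 mm wide; open, the fingers measure 114 mm over their backs; the gripper's body (76 mm by 85 mm) begins 54 mm behind the grasp point. The pads swing forward as they close: fully open they stand 13 mm farther back than shut.
Start: joints at [-1.298, 0.116, 1.442, -0, 1.584, -0.038], TCP at [0.206, -0.643, 0.231] pointing down, gripper open.
Joint ranges: [-2.83, 2.83], [-0.83, 2.19], [0.07, 2.5], [-1.14, 4.28], [0.01, 3], [-2.97, 2.97]. Speed limits (rad/s): [1.89, 1.89, 2.22, 3.14, 3.14, 3.14].

INTERFACE

Orientations are given as a 3x3 rotation matrix whose columns are the frame's x, y, z axes.
In Python, from workcell import ctrl gives the robot as it stands. Calls block until the motion is done:
- ctrl.reach(position, orientation): joint-space move of the TCP to a pose.
- ctrl.movel(position, rot=None, v=0.15): straight line of the TCP; rot=None keeps the orientation; v is the mean speed in m/s.
- ctrl.movej(angles): joint-space move.
- ctrl.grip(opening, f_grip=None): finger opening in m; f_grip is the grip in N (None keeps the last); returns when the fingers have stopped.
- ctrl.wait(seconds).
- ctrl.ik(position, orientation): joint angles nearest the present ones, or None.
- ctrl.read_camera(name): name is "scene" or "top" or "wrist"; returns the picture (420x560x3 uint8, red, green, blue); there is no depth.
- ctrl.get_calibration(name): a dict with "fovy" (degrees; the focal length in pixels is half the picture's height over the tangent of half this angle, whatever the lens; pixels are square), "cx", "cy" (the principal point, pixels), "rvec" (rotation vector, rad) and "tvec" (3), from world to camera coordinates, as OpenCV has them. Camera axes: x right, y down, z forward; pixel columns grow to the right and rows downward; lengths in m; the calibration is good to about 2 mm. A picture is of the moment at which its call begins: read the wrist's pose just before it. get_calibration takes no time and is no camera call; for the wrist camera it gives the pose at the moment of the call.
A pose or a line that the arm cannot do raises ctrl.Unreachable and nothing moves.
- ctrl.close_job(): hands the job in; it is judged then, once.
Trained networks look in the newest picture that a camera, given by its name, has taken for a name from the list of things; names that differ only in an ending like _2 or _b are one class to them, and where a whole thing is asked for, a point or a joint stands for the part that bears it (a point fixed in the world has none). Each returns a list of dicts, best first, with "conf" (0 to 1); they miss things now and then, are a little off and sometimes report something else, mostly with a low value. They report only what shows in the picture. A call takes as long as a camera call. They do not tell look-alikes from the thing itself.
- ctrl.silhouettes(camera, thing): "region" (420x560 bool, what is visible of it).
- ctrl.tip_of(camera, thing): "at" ([x, y, z] in m, in world coordinates, good to about 4 mm: a listed point, or the origin of a listed thing).
Readings, each from a call of its own:
- ctrl.read_time_s(): time.
- ctrl.read_joint_positions(): joint angles.
- ctrl.read_joint_vel(): joint speeds.
- ctrl.read_joint_efforts(): joint torques, N m.
- ctrl.read_tool_pos(): TCP position.
- ctrl.read_ee_rot(): TCP orientation.
- ctrl.read_force(): force on the tool from outside, world axes, zero at the start.
- ctrl.read_torque(): the same for the moment, N m.
- ctrl.read_width(): finger opening in m.
- ctrl.read_grasp_force(): force on a finger pad.
Only numpy, scipy, OpenCV 4.12 (cv2) and the standard library are available. Lean on these libraries where they do the work, as an engineer would, in place of code of your own. Each camera call takes 0.05 s, during which the arm holds its last target. There are 200 camera calls.

TASK

Get the lamp rail ready for dinner: swing the red cam lever over to free the lamp carriage, slide the carriage from the charging end all the way to its stop at the plunger end, and swing the lever fully back to lock it there. Only then put every white porcelain sleeve that is on the table over a lamp spigot of its own (any spigot), pushed fully home and upright, and finally press the green plunger right to the bottom of its stroke and let it go. Leave the glasses, plate and pepper mill alone.

Things in the scene. Friction and masses are not known exactly. Their poses are not given: they have to be found in the camera images.
- rail: Fixed lamp rail on the table: medium-brown wooden base 100 x 530 x 16 mm (its x, y, z; the long way is its y). Origin: on the table, under the carriage track. Its +y end carries the green plunger (the serving end, brass stop bar), its -y end is the charging end (dark stop bar). The red cam lever sits at the middle of its -x side.
- carriage (a joint): Travel in m of the aluminium lamp carriage (90 x 340 x 14 mm plate, top 34 mm above the table) along the rail's +y: 0 = charging end, 0.100 = against the stop at the serving end. About 2 N moves it when the lever is free; it is clamped when the lever is locked.
- slide_grip (a point): Top centre of the upright black pull knob on the charging-end (-y) part of the carriage, diameter 16 mm, standing 34 mm above the carriage plate (top 68 mm above the table). Moves with the carriage.
- cam_lever (a joint): Angle in rad of the cam lever, which swings level, about an upright pivot: 0 = locked (lever leans to the rail's +y side), 1.2 = fully free (leans to the rail's -y side); half way it points straight along the rail's -x. Clamps fully below about 0.1, slips above 0.3; starts between 0 and 0.12. Stays where it is left; takes about 3 N at the knob.
- lever_knob (a point): Top centre of the upright red knob at the lever's end, diameter 18 mm, 42 mm tall, spanning 22 to 64 mm above the table, 75 mm from the pivot. Thin steel bar (10 mm) from knob to pivot at about 29 mm height. Moves with the lever.
- lever_pivot (a point): Top of the lever's upright pivot, fixed to the rail, 68 mm in front (-x) of the rail's centre line, 36 mm above the table.
- plunger (a joint): Stroke in m of the sprung green power plunger: 0 = up, 0.014 = fully down. Needs about 9 N at the bottom and springs back.
- plunger_top (a point): Centre of the top face of the green plunger, diameter 36 mm, 42 mm above the table when up; pressed straight down.
- spigot0 (a point): Foot of lamp spigot 0 (0 nearest the charging end, then every 75 mm towards the plunger), centre, on the carriage plate, 34 mm above the table; z up. The cream-coloured spigot stands 38 mm above this point: diameter 44 mm for 26 mm, then tapering to 24 mm. Moves with the carriage.
- spigot1 (a point): Foot of lamp spigot 1 (0 nearest the charging end, then every 75 mm towards the plunger), centre, on the carriage plate, 34 mm above the table; z up. The cream-coloured spigot stands 38 mm above this point: diameter 44 mm for 26 mm, then tapering to 24 mm. Moves with the carriage.
- spigot2 (a point): Foot of lamp spigot 2 (0 nearest the charging end, then every 75 mm towards the plunger), centre, on the carriage plate, 34 mm above the table; z up. The cream-coloured spigot stands 38 mm above this point: diameter 44 mm for 26 mm, then tapering to 24 mm. Moves with the carriage.
- spigot3 (a point): Foot of lamp spigot 3 (0 nearest the charging end, then every 75 mm towards the plunger), centre, on the carriage plate, 34 mm above the table; z up. The cream-coloured spigot stands 38 mm above this point: diameter 44 mm for 26 mm, then tapering to 24 mm. Moves with the carriage.
- sleeveA: White porcelain lamp sleeve: plain tube open at both ends, outside diameter 60 mm, bore 50 mm, height 60 mm, about 140 g. Origin: centre of its lower rim; z along its axis. Alike at both ends. May be absent.
- sleeveB: White porcelain lamp sleeve: plain tube open at both ends, outside diameter 60 mm, bore 50 mm, height 60 mm, about 140 g. Origin: centre of its lower rim; z along its axis. Alike at both ends. May be absent.
- sleeveC: White porcelain lamp sleeve: plain tube open at both ends, outside diameter 60 mm, bore 50 mm, height 60 mm, about 140 g. Origin: centre of its lower rim; z along its axis. Alike at both ends. May be absent.
- sleeveD: White porcelain lamp sleeve: plain tube open at both ends, outside diameter 60 mm, bore 50 mm, height 60 mm, about 140 g. Origin: centre of its lower rim; z along its axis. Alike at both ends. May be absent.
- wine_glass_left: Bystander: stemmed wine glass, 200 mm tall, 72 mm across; origin under its foot. Leave alone.
- wine_glass_right: Bystander: stemmed wine glass, 200 mm tall, 72 mm across; origin under its foot. Leave alone.
- side_plate: Bystander: small white plate, 120 mm across; origin under its centre. Leave alone.
- pepper_mill: Bystander: pale wooden pepper mill, 54 mm across, 130 mm tall; origin under its foot. Leave alone.
There are look-alikes about, which are no part of the job. Leave any brown or orange look-alike of the sleeveB alone.

How it is judged:
On the way, in this order (a step that is already met when the one before it is completed fails the run):
1. the cam lever is swung over to free (above 0.9 rad) while the carriage is still near the charging end (value of joint cam_lever above 0.9 rad and value of joint carriage below 0.04 m), for 0.1 s.
2. the carriage is at its stop at the serving end (above 0.093 m) (value of joint carriage above 0.093 m), for 0.2 s.
3. the lever is swung back to locked (below 0.15 rad) with the carriage at the stop (value of joint carriage above 0.093 m and value of joint cam_lever below 0.15 rad), for 0.2 s.
4. every sleeve present is home on a spigot, the carriage still locked at the stop (all of step 3 and ((horizontal distance between sleeveA and spigot0 below 0.006 m and z of sleeveA in the frame of spigot0 below 0.005 m and angle between sleeveA's own z axis and vertical below 0.08 rad) or (horizontal distance between sleeveA and spigot1 below 0.006 m and z of sleeveA in the frame of spigot1 below 0.005 m and angle between sleeveA's own z axis and vertical below 0.08 rad) or (horizontal distance between sleeveA and spigot2 below 0.006 m and z of sleeveA in the frame of spigot2 below 0.005 m and angle between sleeveA's own z axis and vertical below 0.08 rad) or (horizontal distance between sleeveA and spigot3 below 0.006 m and z of sleeveA in the frame of spigot3 below 0.005 m and angle between sleeveA's own z axis and vertical below 0.08 rad)) and ((horizontal distance between sleeveB and spigot0 below 0.006 m and z of sleeveB in the frame of spigot0 below 0.005 m and angle between sleeveB's own z axis and vertical below 0.08 rad) or (horizontal distance between sleeveB and spigot1 below 0.006 m and z of sleeveB in the frame of spigot1 below 0.005 m and angle between sleeveB's own z axis and vertical below 0.08 rad) or (horizontal distance between sleeveB and spigot2 below 0.006 m and z of sleeveB in the frame of spigot2 below 0.005 m and angle between sleeveB's own z axis and vertical below 0.08 rad) or (horizontal distance between sleeveB and spigot3 below 0.006 m and z of sleeveB in the frame of spigot3 below 0.005 m and angle between sleeveB's own z axis and vertical below 0.08 rad)) and ((horizontal distance between sleeveC and spigot0 below 0.006 m and z of sleeveC in the frame of spigot0 below 0.005 m and angle between sleeveC's own z axis and vertical below 0.08 rad) or (horizontal distance between sleeveC and spigot1 below 0.006 m and z of sleeveC in the frame of spigot1 below 0.005 m and angle between sleeveC's own z axis and vertical below 0.08 rad) or (horizontal distance between sleeveC and spigot2 below 0.006 m and z of sleeveC in the frame of spigot2 below 0.005 m and angle between sleeveC's own z axis and vertical below 0.08 rad) or (horizontal distance between sleeveC and spigot3 below 0.006 m and z of sleeveC in the frame of spigot3 below 0.005 m and angle between sleeveC's own z axis and vertical below 0.08 rad)) and ((horizontal distance between sleeveD and spigot0 below 0.006 m and z of sleeveD in the frame of spigot0 below 0.005 m and angle between sleeveD's own z axis and vertical below 0.08 rad) or (horizontal distance between sleeveD and spigot1 below 0.006 m and z of sleeveD in the frame of spigot1 below 0.005 m and angle between sleeveD's own z axis and vertical below 0.08 rad) or (horizontal distance between sleeveD and spigot2 below 0.006 m and z of sleeveD in the frame of spigot2 below 0.005 m and angle between sleeveD's own z axis and vertical below 0.08 rad) or (horizontal distance between sleeveD and spigot3 below 0.006 m and z of sleeveD in the frame of spigot3 below 0.005 m and angle between sleeveD's own z axis and vertical below 0.08 rad))), for 0.2 s.
5. the plunger is pressed to the bottom of its stroke (at least 12.5 of 14 mm) with all sleeves home (all of step 4 and value of joint plunger above 0.0125 m), for 0.1 s.
At the end, for the whole second after the job is handed in: The carriage is within 7 mm of its stop at the serving end, the lever is locked (below 0.15 rad), every sleeve present stands on a spigot of its own (axis within 6 mm, lower rim within 5 mm of the carriage plate, upright within 0.08 rad) at rest, and the plunger is up again (all of step 4 and value of joint plunger below 0.004 m and linear speed of each of sleeveA, sleeveB, sleeveC, sleeveD below 0.02 m/s); the robot touches nothing.
It fails at once if the wine glass left is shifted by more than 30 mm or tipped (distance of wine_glass_left from where it was at the start of the episode above 0.03 m or angle between wine_glass_left's own z axis and vertical above 0.35 rad).
It fails at once if the wine glass right is shifted by more than 30 mm or tipped (distance of wine_glass_right from where it was at the start of the episode above 0.03 m or angle between wine_glass_right's own z axis and vertical above 0.35 rad).
It fails at once if the side plate is shifted by more than 30 mm or tipped (distance of side_plate from where it was at the start of the episode above 0.03 m or angle between side_plate's own z axis and vertical above 0.35 rad).
It fails at once if the pepper mill is shifted by more than 30 mm or tipped (distance of pepper_mill from where it was at the start of the episode above 0.03 m or angle between pepper_mill's own z axis and vertical above 0.35 rad).
Of sleeveA, sleeveB, sleeveC, sleeveD only 3 to 4 are there at a start; the rules pass over those that are not, and their reading is None.
At some moment in a run one of sleeveA, sleeveB, sleeveC, sleeveD may be knocked a few centimetres aside while the robot is not near it.
Once in a run the grip may slacken for a moment while it holds something.
It also fails if it takes over 200 s, if anything falls off the work surface, if the arm or the gripper's body presses on something with over 40 N, if the wrist force passes 120 N, or if a joint passes its speed limit or range.

## Working session

There is one attempt and no reset: what is moved stays moved. The work goes in short steps, each a Python script; the robot and the scene stay as the last script left them, time stands still between calls to the robot, and variables do not carry over. Pictures are saved under pics/ and viewed, at most 14 in all, crops included, and the job is handed in when it is done.

```bash
mkdir -p pics; ls; cat > h.py <<'E'
from workcell import ctrl
import numpy as np, cv2
def K(c):
    f=210/np.tan(np.radians(c["fovy"])/2); return np.array([[f,0,c["cx"]],[0,f,c["cy"]],[0,0,1]])
def proj(name,P):
    c=ctrl.get_calibration(name)
    return cv2.projectPoints(np.array(P,float).reshape(-1,3),np.array(c["rvec"],float),np.array(c["tvec"],float),K(c),None)[0].reshape(-1,2)
def back(name,uv,z,c=None):
    c=c or ctrl.get_calibration(name); R=cv2.Rodrigues(np.array(c["rvec"],float))[0]; t=np.array(c["tvec"],float).ravel()
    d=R.T@np.linalg.inv(K(c))@np.array([uv[0],uv[1],1.]); o=-R.T@t
    return o+d*(z-o[2])/d[2]
def save(name,f):
    im=ctrl.read_camera(name); cv2.imwrite("pics/"+f,im[...,::-1]); return im
def down(a):  # tool y axis (closing line) at angle a in the xy plane, z down
    y=np.array([np.cos(a),np.sin(a),0]); z=np.array([0,0,-1.]); return np.column_stack([np.cross(y,z),y,z])
E
python3 - <<'E'
from h import *
for n in ("scene","top"):
    save(n,n+"0.png"); print(n,{k:np.round(v,3) for k,v in ctrl.get_calibration(n).items()})
    for t in ("rail","slide_grip","lever_knob","lever_pivot","plunger_top","spigot0","spigot1","spigot2","spigot3","sleeveA","wine_glass_left","side_plate","pepper_mill"):
        print(t,[(np.round(d["at"],3).tolist(),round(d["conf"],2)) for d in ctrl.tip_of(n,t)])
print(ctrl.read_ee_rot(),ctrl.read_time_s())
E
```

```text
pics
scene {'fovy': np.float64(48.835), 'cx': np.float64(284.573), 'cy': np.float64(215.931), 'rvec': array([ 2.413,  0.879, -0.283]), 'tvec': array([-0.402, -0.231,  1.729])}
rail [([0.581, -0.002, 0.0], 0.84)]
slide_grip [([0.561, -0.215, 0.072], 0.92)]
lever_knob [([0.448, -0.308, 0.0], 0.72), ([0.761, -0.154, -0.004], 0.63), ([0.452, 0.052, 0.064], 0.43)]
lever_pivot [([0.509, 0.001, 0.034], 0.6)]
plunger_top [([0.601, 0.235, 0.051], 0.53)]
spigot0 [([0.568, -0.156, 0.034], 0.81), ([0.572, -0.082, 0.034], 0.69), ([0.587, 0.073, 0.038], 0.65), ([0.579, -0.006, 0.035], 0.61)]
spigot1 [([0.568, -0.156, 0.034], 0.81), ([0.572, -0.082, 0.034], 0.69), ([0.587, 0.073, 0.038], 0.65), ([0.579, -0.006, 0.035], 0.61)]
spigot2 [([0.568, -0.156, 0.034], 0.81), ([0.572, -0.082, 0.034], 0.69), ([0.587, 0.073, 0.038], 0.65), ([0.579, -0.006, 0.035], 0.61)]
spigot3 [([0.568, -0.156, 0.034], 0.81), ([0.572, -0.082, 0.034], 0.69), ([0.587, 0.073, 0.038], 0.65), ([0.579, -0.006, 0.035], 0.61)]
sleeveA [([0.429, -0.176, 0.006], 0.77), ([0.76, -0.156, -0.003], 0.33)]
wine_glass_left [([0.644, 0.485, -
[... 743 characters left out ...]
.96), ([0.569, -0.079, 0.036], 0.79), ([0.58, -0.004, 0.032], 0.72), ([0.567, -0.155, 0.033], 0.71)]
spigot2 [([0.59, 0.07, 0.032], 0.96), ([0.569, -0.079, 0.036], 0.79), ([0.58, -0.004, 0.032], 0.72), ([0.567, -0.155, 0.033], 0.71)]
spigot3 [([0.59, 0.07, 0.032], 0.96), ([0.569, -0.079, 0.036], 0.79), ([0.58, -0.004, 0.032], 0.72), ([0.567, -0.155, 0.033], 0.71)]
sleeveA [([0.425, -0.176, -0.002], 0.68)]
wine_glass_left [([0.645, 0.486, 0.0], 0.81)]
side_plate [([0.757, 0.07, 0.002], 0.82)]
pepper_mill [([0.761, -0.153, -0.001], 0.86)]
[[ 9.52080536e-01  3.05847434e-01 -2.62684218e-05]
 [ 3.05847435e-01 -9.52080536e-01  1.42259061e-05]
 [-2.06586963e-05 -2.15783377e-05 -1.00000000e+00]] 1.4
```

View pics/scene0.png

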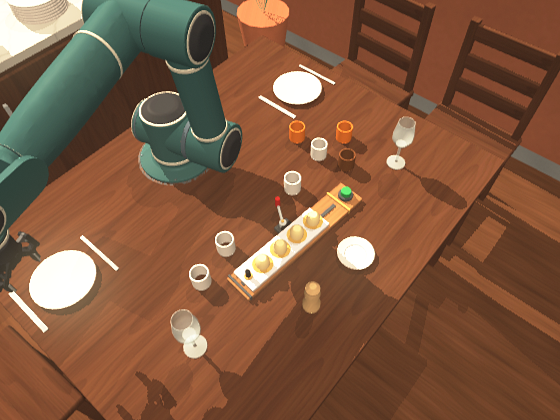

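View pics/top0.png

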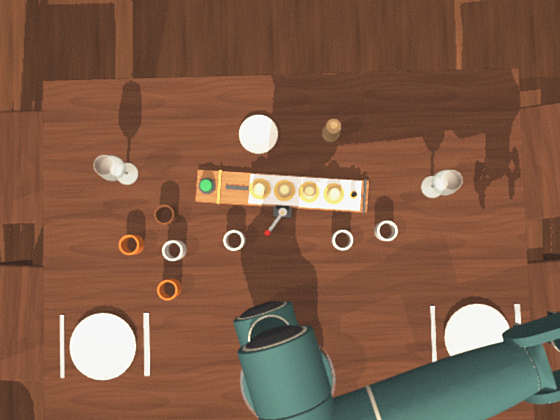

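Four white sleeves in the top view, at pixels (174,250), (234,240), (343,240) and (386,231). The oranges at (131,244) and (168,290) and the brown one at (165,214) are look-alikes. The lever, at about (267,232), leans to +y, so it is locked.

```bash
cat >> h.py <<'E'
def hull_c(name,x,y,z0=0.,r=.03,h=.06):
    a=np.linspace(0,2*np.pi,60,endpoint=False)
    P=[[x+r*np.cos(t),y+r*np.sin(t),z] for z in (z0,z0+h) for t in a]
    H=cv2.convexHull(proj(name,P).astype(np.float32)); m=cv2.moments(H); return np.array([m["m10"]/m["m00"],m["m01"]/m["m00"]]),m["m00"]
def sleeves(name,z0=0.):
    im=ctrl.read_camera(name); hsv=cv2.cvtColor(im,cv2.COLOR_RGB2HSV); out=[]
    for d in [d for t in "ABCD" for d in ctrl.silhouettes(name,"sleeve"+t)]:
        m=d["region"]; 
        if m.sum()<30: continue
        H=cv2.convexHull(np.argwhere(m)[:,::-1].astype(np.float32)); M=cv2.moments(H)
        if M["m00"]==0: continue
        c=np.array([M["m10"],M["m01"]])/M["m00"]; s=np.median(hsv[m][:,1])
        p=back(name,c,z0+.03)[:2]
        for _ in range(5): p=p+back(name,c,z0+.03)[:2]-back(name,hull_c(name,*p,z0)[0],z0+.03)[:2]
        out.append((np.round(p,4).tolist(),round(d["conf"],2),int(s),round(M["m00"]/hull_c(name,*p,z0)[1],2)))
    return out
def railfit(obs):  # obs: list of (local xy, world xy) -> R,t
    from scipy.optimize import least_squares
    L=np.array([o[0] for o in obs]);W=np.array([o[1] for o in obs])
    f=lambda q:(L@np.array([[np.cos(q[2]),np.sin(q[2])],[-np.sin(q[2]),np.cos(q[2])]])+q[:2]-W).ravel()
    s=least_squares(f,[.58,0,-.1],loss="soft_l1",f_scale=.003); return s.x,f(s.x).reshape(-1,2)
E
python3 - <<'E'
from h import *
for n in ("top","scene"): 
    for s in sleeves(n): print(n,s)
obs=[]
W=[(.568,-.156),(.572,-.082),(.579,-.006),(.587,.073),(.567,-.155),(.569,-.079),(.58,-.004),(.59,.07)]
# spigot offsets along y unknown common offset: fit line + mean
W=np.array(W); i=np.array([0,1,2,3]*2)
q=np.polyfit(i,W,1); print("spigot pitch",q[0]/.075,np.linalg.norm(q[0]),"spigot0",q[1])
yaw=-np.arctan2(q[0][0],q[0][1]); print("yaw",yaw)
ey=np.array([-np.sin(yaw),np.cos(yaw)]);ex=np.array([np.cos(yaw),np.sin(yaw)])
o=np.array([.51,.0015])+.068*ex; print("origin",o)
for n,p in dict(sp0=q[1],knob=(.563,-.2135),plunger=(.5995,.2335),lever=(.453,.051)).items(): d=np.array(p)-o; print(n,d@ex,d@ey)
E
```

```text
top ([0.425, -0.175], 0.63, 14, 0.87)
top ([0.5145, 0.3586], 0.83, 148, 0.86)
top ([0.2893, 0.351], 0.73, 189, 0.87)
top ([0.4057, 0.3343], 0.66, 49, 0.92)
top ([0.4257, 0.4649], 0.59, 186, 0.92)
top ([0.4488, -0.3084], 0.51, 25, 0.88)
top ([0.5725, -0.0663], 0.47, 30, 9.89)
top ([0.4294, 0.1504], 0.57, 43, 0.73)
scene ([0.4252, -0.1739], 0.88, 68, 0.92)
scene ([0.5518, -0.452], 0.36, 50, 2.23)
scene ([0.4263, 0.4655], 0.86, 209, 0.88)
scene ([0.4072, 0.3373], 0.8, 66, 0.98)
scene ([0.5146, 0.3596], 0.79, 169, 0.84)
scene ([0.2883, 0.3525], 0.72, 208, 0.87)
scene ([0.4499, -0.3076], 0.89, 68, 0.95)
scene ([0.4319, 0.1524], 0.66, 67, 0.89)
spigot pitch [0.096      1.00866667] 0.07599185811651138 spigot0 [ 0.5657  -0.15585]
yaw -0.09488932525678322
origin [ 0.57769409 -0.0049428 ]
sp0 0.0023578663888242637 -0.1513647354478986
knob 0.005132176758716394 -0.20901120716969188
plunger -0.0008839282732078412 0.23943617712443563
lever -0.12943355506378446 0.043876739990853446
```

```bash
cat >> h.py <<'E'
yaw=-.095; ex=np.array([np.cos(yaw),np.sin(yaw)]); ey=np.array([-ex[1],ex[0]])
piv=np.array([.510,.0015]); RY=down(yaw-np.pi/2); RX=down(yaw)
def knob(q): b=.6-q; return piv+.075*(-np.cos(b)*ex+np.sin(b)*ey)
def L(xy,z,v=.15,rot=None): ctrl.movel([xy[0],xy[1],z],rot,v)
def stat(m=""): print(m,"p",np.round(ctrl.read_tool_pos(),4),"F",np.round(ctrl.read_force(),1),"w",round(ctrl.read_width(),4),"g",round(ctrl.read_grasp_force(),1),"t",round(ctrl.read_time_s(),1))
def swing(q0,q1,zt,off=np.zeros(2),n=10,fmax=25):
    for q in np.linspace(q0,q1,n+1)[1:]:
        L(knob(q)+off,zt,.08); f=np.linalg.norm(ctrl.read_force()[:2])
        if f>fmax: print("stop at",q,f); break
    return q
E
python3 - <<'E'
from h import *
k=knob(.03); print(k)
ctrl.reach([*k,.2],RY); L(k,.085,.2); L(k,.040,.1)
stat("pre"); ctrl.grip(0.0,25); stat("gripped")
swing(.03,1.15,.040); stat("swung")
save("top","t1.png"); print([ (d["at"],d["conf"]) for d in ctrl.tip_of("top","lever_knob")])
E
```

```text
[0.45098124 0.04777943]
pre p [0.4513 0.0478 0.0405] F [-0.9 -0.   0.4] w 0.0853 g 0.0 t 5.8
gripped p [0.4509 0.0479 0.0401] F [-4.2  1.4  4.2] w 0.017 g 26.2 t 6.4
swung p [ 0.4427 -0.0313  0.04  ] F [ 3.4  1.7 -2.8] w 0.0171 g 25.1 t 9.0
[([0.4266, -0.1759, -0.0025], 0.57)]
```

```bash
python3 - <<'E'
from h import *
p=ctrl.read_tool_pos(); ctrl.grip(.06); L(p[:2],.13,.2)
g=np.array([.561,-.2135])
ctrl.reach([*g,.15],RX); L(g,.09,.2); L(g,.046,.1); stat("pre")
ctrl.grip(0.,25); stat("gripped"); g=ctrl.read_tool_pos()[:2]
for s in [.03,.06,.085,.095,.099,.102,.105,.108,.111]:
    L(g+ey*s,.046,.06); f=ctrl.read_force(); print(s,np.round(f[:2]@np.c_[ex,ey],1))
    if abs(f[:2]@ey)>15: break
stat()
for t in ("slide_grip","spigot0","lever_knob"):
  for n in ("top","scene"):
    if t=="slide_grip": save(n,n+"2.png")
    print(n,t,[(np.round(d["at"],3).tolist(),round(d["conf"],2)) for d in ctrl.tip_of(n,t)])
E
```

```text
pre p [ 0.5612 -0.2136  0.0463] F [-0.1 -0.3  0.7] w 0.06 g 0.0 t 12.9
gripped p [ 0.5607 -0.2135  0.0465] F [-6.5  1.2  7.2] w 0.0154 g 25.0 t 13.3
0.03 [-5.8  1.4]
0.06 [-6.9  1.5]
0.085 [-9.9  3. ]
0.095 [-6.9 -4.6]
0.099 [ -6.  -10.3]
0.102 [ -5.3 -15.6]
 p [ 0.5698 -0.1137  0.046 ] F [ -6.7 -15.    0.2] w 0.0148 g 24.7 t 16.0
top slide_grip [([0.57, -0.122, 0.069], 0.78)]
scene slide_grip [([0.568, -0.126, 0.069], 0.67)]
top spigot0 [([0.585, 0.087, 0.032], 0.96), ([0.596, 0.16, 0.032], 0.84), ([0.576, 0.01, 0.032], 0.7), ([0.584, -0.463, -0.0], 0.45)]
scene spigot0 [([0.576, -0.063, 0.031], 0.88), ([0.588, 0.085, 0.034], 0.87), ([0.595, 0.163, 0.033], 0.64)]
top lever_knob []
scene lever_knob []
```

View pics/scene2.png

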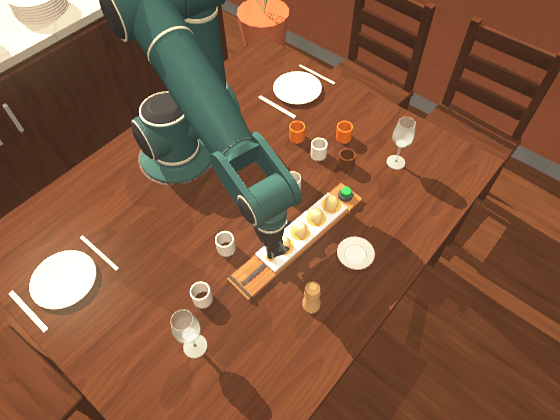

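The carriage moved about 91 mm and then met steadily rising resistance, which suggests the stop. I'll push a bit harder and check the gap in an enlarged view.

```bash
python3 - <<'E'
from h import *
p=ctrl.read_tool_pos()[:2]
for s in [.004,.008]:
    L(p+ey*s,.046,.03); f=ctrl.read_force(); print(s,np.round(f[:2]@np.c_[ex,ey],1), ctrl.read_tool_pos()[:2]@ey-p@ey)
    if abs(f[:2]@ey)>25: break
im=save("scene","s3.png"); 
cv2.imwrite("pics/s3c.png",cv2.resize(im[170:290,220:380,::-1],None,fx=5,fy=5,interpolation=cv2.INTER_CUBIC))
t=save("top","t3.png"); 
print([(np.round(d["at"],3).tolist()) for d in ctrl.tip_of("top","spigot0")])
E
```

```text
0.004 [ 0.5 -9.1] 0.002918167075195037
0.008 [-0.1 -0.8] 0.008173062102910592
[[0.589, 0.083, 0.031], [0.575, 0.011, 0.033], [0.573, -0.066, 0.034], [0.597, 0.159, 0.031]]
```

View pics/s3c.png

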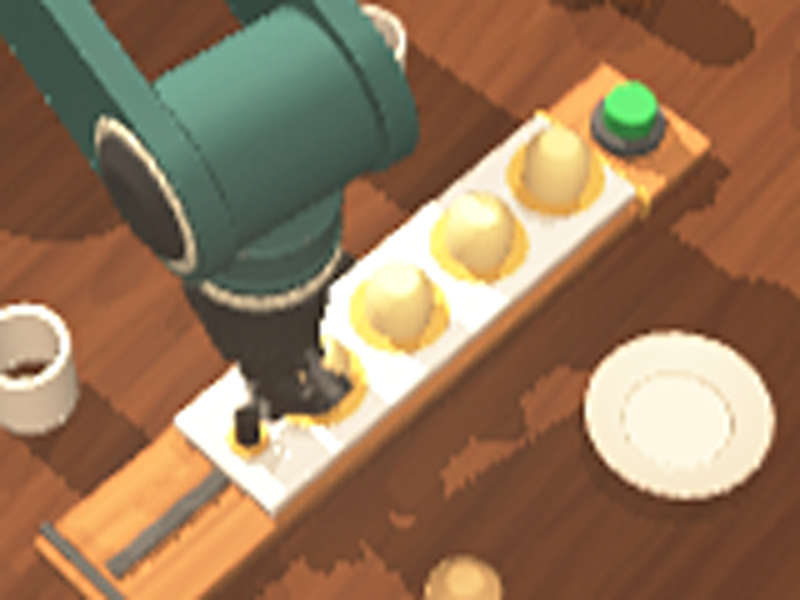

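The plate now sits right at the brass stop bar at the far end, so the carriage is at its stop. The pull knob only slipped out of the fingers after that. Next I swing the lever back.

```bash
python3 - <<'E'
from h import *
p=ctrl.read_tool_pos()[:2]; ctrl.grip(.03); L(p,.15,.2)
k=np.array([.4427,-.0313]); ctrl.grip(.07)
ctrl.reach([*k,.15],RY); L(k,.085,.2); L(k,.040,.1); ctrl.grip(0.,30); stat("gripped")
q=swing(1.15,-.06,.040,n=12,fmax=22); stat("locked?")
r=(ctrl.read_tool_pos()[:2]-piv); print("angle",.6-np.arctan2(r@ey,-r@ex))
p=ctrl.read_tool_pos()[:2]; ctrl.grip(.06); L(p,.2,.2)
ctrl.reach([.42,-.2,.25],RX)
for n in ("top","scene"):
    save(n,n+"4.png")
    for t in ("lever_knob","spigot0","plunger_top","slide_grip"):
        print(n,t,[(np.round(d["at"],3).tolist(),round(d["conf"],2)) for d in ctrl.tip_of(n,t)])
    for s in sleeves(n): print(n,s)
stat()
E
```

```text
gripped p [ 0.4429 -0.0313  0.0403] F [-1.7  1.   4.7] w 0.017 g 29.2 t 21.7
locked? p [0.4548 0.0519 0.0399] F [ -5.7 -10.8   0.8] w 0.0166 g 30.5 t 24.7
angle -0.04535079020624144
top lever_knob [([0.458, 0.054, 0.066], 0.52)]
top spigot0 [([0.6, 0.16, 0.033], 0.81), ([0.575, -0.066, 0.035], 0.7), ([0.573, 0.011, 0.037], 0.7), ([0.59, 0.085, 0.03], 0.67)]
top plunger_top [([0.599, 0.232, 0.046], 0.69)]
top slide_grip [([0.57, -0.123, 0.064], 0.69)]
top ([0.4316, -0.1519], 0.59, 18, 0.15)
top ([0.5559, 0.0119], 0.56, 107, 23.88)
top ([0.4928, -0.3482], 0.41, 34, 0.84)
top ([0.2896, 0.3518], 0.76, 188, 0.89)
top ([0.4057, 0.3342], 0.73, 48, 0.96)
top ([0.5148, 0.3574], 0.62, 149, 0.87)
top ([0.5554, 0.0108], 0.43, 105, 23.63)
top ([0.494, -0.3473], 0.53, 36, 0.91)
top ([0.5881, -0.4837], 0.27, 33, 1.94)
top ([0.4283, 0.1522], 0.66, 49, 0.74)
scene lever_knob [([0.454, 0.052, 0.065], 0.48)]
scene spigot0 [([0.597, 0.158, 0.035], 0.66), ([0.577, -0.066, 0.032], 0.63), ([0.579, 0.008, 0.032], 0.59)]
scene plunger_top [([0.604, 0.235, 0.049], 0.59), ([0.76, -0.153, -0.007], 0.54)]
scene slide_grip [([0.571, -0.126, 0.072], 0.91), ([0.454, 0.052, 0.064], 0.67)]
scene ([0.4247, -0.173], 0.93, 68, 0.92)
scene ([0.2878, 0.3528], 0.76, 208, 0.88)
scene ([0.4258, 0.4661], 0.69, 209, 0.91)
scene ([0.5129, 0.3595], 0.54, 168, 0.86)
scene ([0.4942, -0.3462], 0.85, 67, 0.92)
scene ([0.582, 0.0123], 0.47, 61, 6.26)
scene ([0.4308, 0.1513], 0.92, 66, 0.82)
 p [ 0.42 -0.2   0.25] F [ 0.   0.4 -0.6] w 0.0603 g 0.0 t 29.0
```

View pics/top4.png

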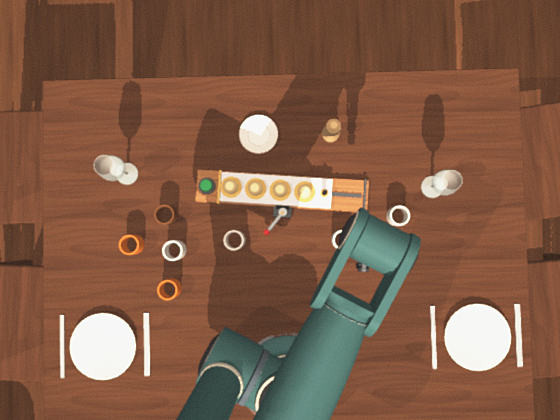

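Sleeve B was knocked to (0.494, -0.347), and the lever is locked. Now the first sleeve.

```bash
cat >> h.py <<'E'
C=np.array([.5842,.0474]); ZP=.024
def spig(i): return C+(i-1.5)*.075*ey
def pick(xy,R=RX):
    xy=np.array(xy); ctrl.grip(.085); 
    ctrl.reach([*xy,.17],R); L(xy,.09,.25); L(xy,ZP,.12); f=ctrl.read_force()
    ctrl.grip(.0,45); stat("picked"); L(ctrl.read_tool_pos()[:2],.17,.2); stat("lifted")
def place(i,off=np.zeros(2)):
    s=spig(i)+off; ctrl.reach([*s,.17],RX); L(s,ZP+.080,.2); stat("above")
    for z in np.arange(ZP+.074,ZP+.031,-.004):
        L(s,z,.06); f=ctrl.read_force(); fl=f[:2]@np.c_[ex,ey]
        print("%.3f"%(z-ZP-.034),np.round(fl,1),round(f[2],1),end="; ")
        if f[2]>15: print("CONTACT"); break
    stat()
def letgo():
    ctrl.grip(.085); p=ctrl.read_tool_pos(); L(p[:2],.18,.2); stat("free")
E
python3 - <<'E'
from h import *
pick([.425,-.174])
if ctrl.read_width()>.055: place(0)
E
```

```text
picked p [ 0.4256 -0.1743  0.0253] F [-2.4  0.7  8.4] w 0.0589 g 48.0 t 31.4
lifted p [ 0.4251 -0.1741  0.1686] F [-0.5  0.3 -2.1] w 0.0591 g 48.6 t 32.2
above p [ 0.5734 -0.0651  0.1048] F [ 0.2  0.  -1.5] w 0.0592 g 48.8 t 33.5
0.040 [-0.3 -0.8] -1.6; 0.036 [ 0.9 -0.1] -1.3; 0.032 [ 0.5 -0.2] -2.4; 0.028 [0.3 1.2] -2.0; 0.024 [0.3 0.2] -2.5; 0.020 [-0.   0.4] -1.9; 0.016 [-0.8 -0.4] -2.1; 0.012 [ 0.7 -0.2] -1.9; 0.008 [ 0.  -0.9] -1.8; 0.004 [0.  0.1] -1.3; -0.000 [-2.6  0.4] 11.2;  p [ 0.5742 -0.0647  0.0593] F [-2.5  0.7 11.2] w 0.059 g 49.8 t 36.2
```

```bash
python3 - <<'E'
from h import *
def locate(g):
    out=[]
    for n in ("top","scene"):
        for s in sleeves(n):
            if s[2]<90 and .6<s[3]<1.3 and np.hypot(*(np.array(s[0])-g))<.07: out.append(s[0])
    print("loc",out); return np.mean(out,0)
letgo()
for g,i in (((.4295,.152),1),((.494,-.347),2),):
    pick(locate(np.array(g)))
    if ctrl.read_width()<.055 or ctrl.read_grasp_force()<20: print("bad grasp"); break
    place(i)
    p=ctrl.read_tool_pos()
    if abs(p[2]-ZP-.034)>.0035: print("not home"); break
    letgo()
save("scene","s5.png")
E
```

```text
free p [ 0.573  -0.0645  0.1786] F [-0.   0.5 -0.6] w 0.085 g 0.0 t 37.4
loc [[0.4277, 0.1536]]
picked p [0.4284 0.1538 0.0254] F [-2.8 -1.3 10.3] w 0.0593 g 47.1 t 40.7
lifted p [0.4279 0.1537 0.1686] F [ 0.2 -0.5 -1.7] w 0.0595 g 48.7 t 41.5
above p [0.5805 0.0107 0.1049] F [-0.9  0.  -1.5] w 0.0595 g 48.8 t 42.9
0.040 [-0.4 -0.3] -1.7; 0.036 [-0.1  0.2] -1.5; 0.032 [-0.1 -0.2] -1.2; 0.028 [ 0.2 -0.2] -1.6; 0.024 [-0.1 -0.2] -1.5; 0.020 [-0.1  0.1] -2.3; 0.016 [-0.3 -0. ] -1.5; 0.012 [-0.1  0.5] -2.2; 0.008 [ 0.  -0.3] -2.4; 0.004 [-0.   0.3] -2.1; -0.000 [-3.4 -0.7] 12.0;  p [0.5813 0.01   0.0594] F [-3.4 -0.4 12. ] w 0.0596 g 50.0 t 45.6
free p [0.5802 0.01   0.1786] F [-0.6  0.3 -1. ] w 0.0852 g 0.0 t 46.8
loc [[0.4935, -0.3471], [0.4942, -0.3462]]
picked p [ 0.4943 -0.3471  0.0254] F [-1.4  2.1  7.4] w 0.0588 g 48.7 t 50.4
lifted p [ 0.4939 -0.3467  0.1684] F [-0.5 -0.1 -3.1] w 0.0591 g 48.6 t 51.3
above p [0.588  0.0842 0.1046] F [ 0.6  0.5 -0.7] w 0.0586 g 48.7 t 53.4
0.040 [0.2 0.9] -2.1; 0.036 [ 0.3 -1. ] -1.1; 0.032 [-0.2  0.8] -1.9; 0.028 [ 0.1 -0. ] -2.0; 0.024 [ 0.6 -0.2] -1.2; 0.020 [ 0.3 -0.4] -2.6; 0.016 [0.5 0.1] -1.2; 0.012 [-0.3 -0.1] -3.0; 0.008 [-0.4 -0.5] -1.5; 0.004 [ 0.2 -0.2] -1.0; -0.000 [-2.9 -0.5] 10.7;  p [0.5884 0.0848 0.0593] F [-2.9 -0.2 10.7] w 0.0587 g 49.8 t 56.1
free p [0.5873 0.0846 0.1786] F [-0.5 -0.1  0.6] w 0.0848 g 0.0 t 57.3
```

View pics/s5.png

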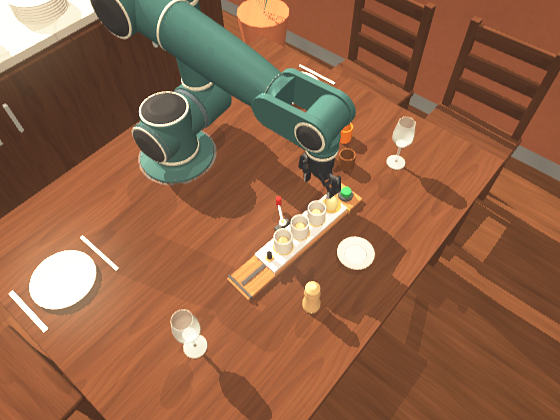

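Three sleeves are home on spigots 0 to 2. The last one goes on spigot 3.

```bash
python3 - <<'E'
from h import *
ctrl.reach([.5,-.1,.25],RX); out=[]
for n in ("top","scene"):
    for s in sleeves(n):
        if s[2]<90 and .6<s[3]<1.3 and np.hypot(*(np.array(s[0])-(.4065,.336)))<.08: out.append(s[0])
print(out)
pick(np.mean(out,0))
if ctrl.read_width()>.055 and ctrl.read_grasp_force()>20:
    place(3)
    if abs(ctrl.read_tool_pos()[2]-ZP-.034)<.0035: letgo()
ctrl.reach([.45,.25,.3],RX)
im=save("scene","s6.png"); cv2.imwrite("pics/s6c.png",cv2.resize(im[170:290,220:380,::-1],None,fx=5,fy=5,interpolation=cv2.INTER_CUBIC))
save("top","t6.png")
for n in ("top","scene"): print([(np.round(d["at"],3).tolist(),d["conf"]) for d in ctrl.tip_of(n,"plunger_top")],[np.round(d["at"],3).tolist() for d in ctrl.tip_of(n,"lever_knob")])
stat()
E
```

```text
[[0.4066, 0.3354], [0.4041, 0.3377]]
picked p [0.4059 0.337  0.0254] F [-2.1 -0.7  9. ] w 0.0588 g 48.2 t 62.1
lifted p [0.4055 0.3367 0.1686] F [-0.4  0.2 -1.5] w 0.059 g 48.5 t 63.0
above p [0.5947 0.1602 0.1048] F [ 0.2 -0.3 -0.8] w 0.0585 g 48.7 t 64.5
0.040 [ 0.  -0.9] -0.7; 0.036 [-0.2  0.5] -2.0; 0.032 [ 0.1 -1. ] -0.5; 0.028 [ 0.5 -0.2] -1.8; 0.024 [0.2 0.3] -1.2; 0.020 [-0.7 -1.3] -1.2; 0.016 [-0.   0.2] -0.5; 0.012 [-1.2  0.8] -0.6; 0.008 [-0.  -0.3] -0.8; 0.004 [-0.8 -1. ] -1.8; -0.000 [-1.9 -0.2] 9.7;  p [0.5955 0.1596 0.0592] F [-2.   0.   9.7] w 0.0592 g 49.6 t 67.3
free p [0.5944 0.1593 0.1785] F [ 0.9  0.5 -0.9] w 0.085 g 0.0 t 68.4
[([0.596, 0.232, 0.042], 0.4)] [[0.572, -0.065, 0.032], [0.457, 0.05, 0.064]]
[([0.603, 0.233, 0.048], 0.39)] [[0.453, 0.05, 0.066]]
 p [0.4505 0.2496 0.2991] F [-0.4 -0.  -0.7] w 0.085 g 0.0 t 69.6
```

View pics/s6c.png

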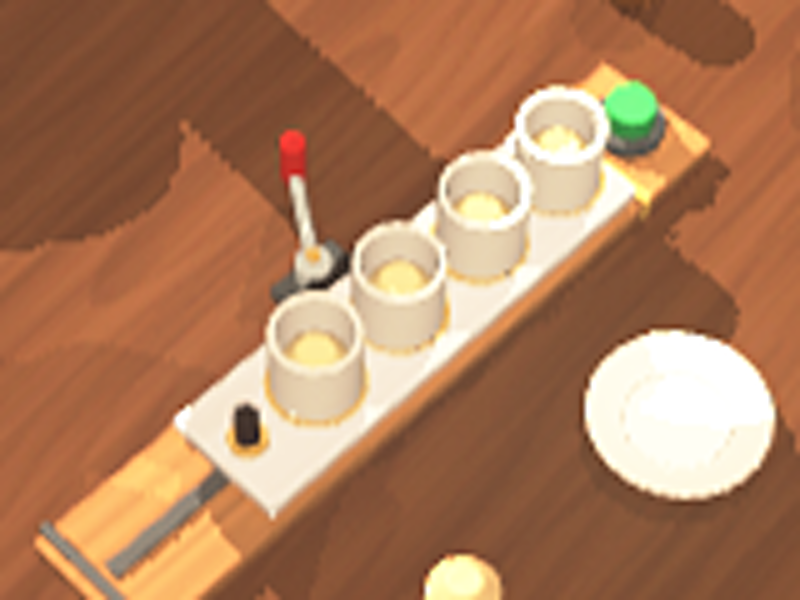

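All four sleeves are seated and upright, and the lever is locked. Pressing the plunger.

```bash
python3 - <<'E'
from h import *
ctrl.grip(0.,20); p=np.array([.600,.234])+.006*ey
ctrl.reach([*p,.17],RX); L(p,.055,.15)
for z in (.045,.040,.036,.032,.030,.028,.0265,.025,.024):
    L(p,z,.05); f=ctrl.read_force(); print(z,round(ctrl.read_tool_pos()[2],4),np.round(f,1))
    if f[2]>22: break
ctrl.wait(.4); stat("held"); L(p,.17,.1); ctrl.reach([.45,.25,.3],RX)
im=save("scene","s7.png"); cv2.imwrite("pics/s7c.png",cv2.resize(im[170:290,220:380,::-1],None,fx=5,fy=5,interpolation=cv2.INTER_CUBIC))
stat()
E
```

```text
0.045 0.0451 [-0.6 -0.4  2.9]
0.04 0.0404 [-0.   0.5  6.1]
0.036 0.0367 [-1.4  0.3  8.2]
0.032 0.0329 [-0.4  0.4  8.3]
0.03 0.0319 [-3.6 -1.3 16.5]
0.028 0.0317 [-13.   -4.2  35.2]
held p [0.6014 0.2403 0.0317] F [-12.9  -3.7  32.7] w -0.0 g 16.8 t 74.1
 p [0.4506 0.2499 0.2983] F [ 0.2  0.7 -0.7] w -0.0001 g 0.0 t 76.5
```

View pics/s7c.png

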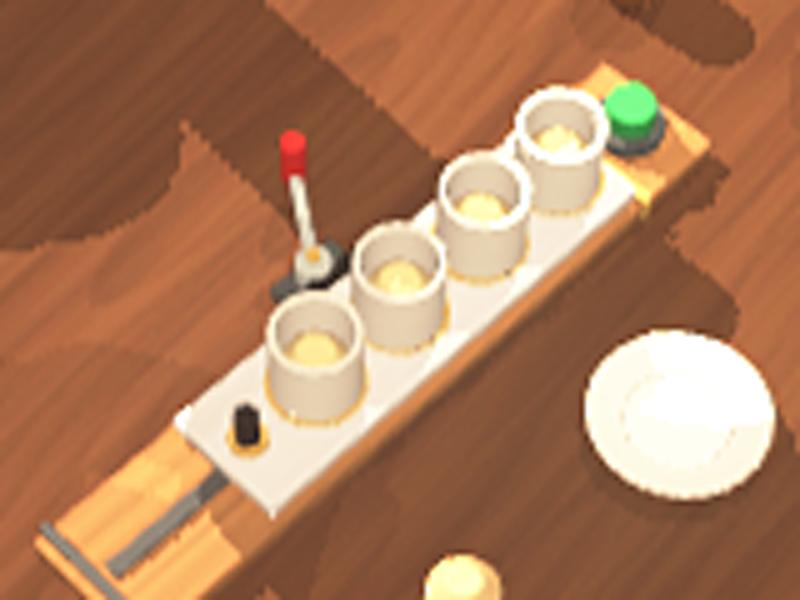

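The plunger hit a hard stop at TCP z 0.0317, but the contact onset wasn't captured. I'll press again with fine sampling to confirm the full 14 mm stroke.

```bash
python3 - <<'E'
from h import *
p=np.array([.600,.234])+.002*ey
ctrl.reach([*p,.17],RX); L(p,.056,.15)
for z in list(np.arange(.052,.0325,-.0015))+[.0315,.0305,.0295,.0285,.0275]:
    L(p,z,.04); ctrl.wait(.1); f=np.mean([ctrl.read_force()[2] for _ in range(5)]); print(round(z,4),round(ctrl.read_tool_pos()[2],4),round(f,1))
    if f>28: break
ctrl.wait(.4); im=save("scene","s8.png"); L(p,.17,.1); ctrl.reach([.45,.25,.3],RX); stat()
E
```

```text
0.052 0.0523 0.1
0.0505 0.0505 0.2
0.049 0.049 -0.0
0.0475 0.0475 0.4
0.046 0.0461 0.4
0.0445 0.0447 2.9
0.043 0.0431 3.4
0.0415 0.0416 5.6
0.04 0.0401 5.5
0.0385 0.0387 6.4
0.037 0.0373 6.7
0.0355 0.0358 7.1
0.034 0.0344 8.0
0.0315 0.032 8.0
0.0305 0.0319 17.0
0.0295 0.0318 26.9
0.0285 0.0317 34.8
 p [0.4505 0.2499 0.2988] F [ 0.1  0.3 -1. ] w 0.0002 g 0.0 t 87.0
```

The stroke runs from about 0.0457 to 0.0318, or 14 mm, so the plunger reached the bottom. Handing in.

```bash
python3 -c "
from h import *
print(ctrl.close_job())"
```

```text
the job is handed in; nothing more can be done
None
```

The job is handed in; the hand-in returned no verdict. The carriage is locked at its serving-end stop, all four white sleeves are home on spigots 0–3, and the plunger was pressed its full 14 mm and let go (twice, the second time to check the stroke).

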